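# Gauge a salvaged heat sink and sort it

## Task

Gauge the heat sink that lies on the blue mat: stand it fins up on the bed of the bench caliper, its shorter side across the jaws, let go of it, and slide the moving jaw (the one with the orange tab) shut until both jaws bear on it, and keep it pressed there for a moment. Then back the jaw off to at least 50 mm open and leave it so, and set the heat sink down flat, fins up, in the green tray if it is no wider than 34 mm, or in the red tray if it is wider. Leave the other heat sink on its grey pad and do not disturb the screwdriver, the spool or the jar.

Things in the scene. Friction and masses are not known exactly. Their poses are not given: they have to be found in the camera images.
- narrow_sink: loose finned aluminium heat sink, 50 long (its x) x 30 wide (its y) x 30 high, 60 g, as a solid block to touch; origin at the centre of its underside, z up through the fins; the fins run along x. Starts at random on the blue mat or on the grey pad. Grip it across its length (x) so that its sides stay free for the jaws.
- wide_sink: loose finned aluminium heat sink like the other, but 38 wide (its y): 50 (x) x 38 (y) x 30 high, 75 g; origin at the centre of its underside, z up. Starts on whichever of blue mat and grey pad the other is not on.
- mat: blue bench mat, fixed, 120 x 120 x 3 thick; origin at the centre of its underside, on the table. The heat sink on it is the one to gauge.
- pad: dark grey foam pad, fixed, 120 x 120 x 3 thick; origin at the centre of its underside. The heat sink on it stays there.
- green_tray: green open tray, fixed, outside 130 x 130 x 30 high, walls and floor about 4 thick; origin at the centre of its underside, z up. For heat sinks no wider than 34 mm.
- red_tray: red open tray, fixed, outside 130 x 130 x 30 high, walls and floor about 4 thick; origin at the centre of its underside, z up. For heat sinks wider than 34 mm. The trays may be exchanged in place.
- caliper: bench caliper, fixed: flat grey bed 56 (x) x 205 (y, -27 to +178), top 12 above the table; at one end the fixed jaw, a steel plate 30 (x) x 10 (y, -10 to 0) x 26 high above the bed. Origin on the table under the middle of the fixed jaw's measuring face; the moving jaw opens to +y; z up. A part stands on the bed between y = 0 and y = the jaw opening.
- jaw_face (a point): foot, on the bed (12 above the table), of the measuring face of the moving jaw: a steel plate 30 (x) x 8 (y) x 26 high above the bed, its face looking to the caliper's -y; axes as the caliper's. Behind it the black carriage is 36 (x) x 11 high and reaches 85 back in +y.
- tab_top (a point): centre of the top of the orange tab that stands on the carriage, 62 behind the moving jaw's face: tab 24 (x) x 14 (y) x about 31 high above the carriage, its top 54 above the table. It can be pinched from above along the caliper's y and slid; the carriage stays where it is left.
- jaw (a joint): opening between the jaws in m (0 shut, 0.08 fully open), which is the width of a part gripped between them; starts between 0.058 and 0.078; sliding friction 2 N, damping 4 N s/m. A hand that stops at the first touch may spring back off the part: press on about 1 mm further to keep the jaws bearing (a few N).
- screwdriver: red-handled screwdriver, 170 long, lying loose on the far side; to be left alone; origin under it, handle towards its -x.
- spool: yellow spool, 52 diameter x 40 high, loose on the near side; to be left alone; origin at the centre of its underside.
- jar: small closed jar, 44 diameter x 60 high, loose on the far side; to be left alone; origin at the centre of its underside.
There are look-alikes about, which are no part of the job. Leave any pink or purple look-alike of the wide_sink alone.

How it is judged:
By the outcome, as a careful person would: the job done as asked, in the order asked, and still so for the second after the job is handed in, with the robot touching nothing.
It also fails if it takes over 64 s, if anything falls off the work surface, if the arm or the gripper's body presses on something with over 40 N, if the wrist force passes 120 N, or if a joint passes its speed limit or range.

## Robot

A 7-joint arm with a two-finger parallel gripper is mounted at the origin on the work surface. World frame = base frame: x ahead of the robot, y to its left, z up, the work surface at z = 0. Lengths are in m, angles in rad, forces in N, time in s.
With the tool pointing down it reaches from about 0.35 to 0.775 m from the base axis. Payload 3.1 kg.
Tool frame: the origin (TCP) lies on the centre line of the jaws, within the pads' length; the fingertips stand 25 mm ahead of it and the grasp point (between the pads) lies 6 mm ahead of it; z points along the fingers, y is the line along which they close (so a half turn about z gives the same grasp; the last joint's range is limited). The gripper opens to 85 mm and grips with 20 to 120 N. Pads are 22 mm wide; open, the fingers measure 114 mm over their backs; the gripper's body (76 mm by 85 mm) begins 54 mm behind the grasp point. The pads swing forward as they close: fully open they stand 13 mm farther back than shut.
Start: joints at [1.16, 0.311, 0.014, 1.512, -0.004, 1.319, -0.027], TCP at [0.198, -0.513, 0.256] pointing down, gripper open.
Joint ranges: [-2.7, 2.7], [-0.3, 1.91], [-1.27, 1.3], [0.12, 2.57], [-1.44, 4.58], [0.2, 2.03], [-3.05, 3.05]. Speed limits (rad/s): [2.79, 2.79, 3.14, 3.14, 3.14, 3.14, 3.14].

## Interface

Orientations are given as [roll, pitch, yaw] about the fixed x, y, z axes, in that order (R = Rz(yaw) Ry(pitch) Rx(roll)).
In Python, from station import env, planner, vision gives the robot as it stands. Calls block until the motion is done:
- env.move_ptp(position, orientation): joint-space move of the TCP to a pose.
- env.line_to(position, rotation=None, speed=0.15, contact_N=None): straight line of the TCP; rotation=None keeps the orientation; speed is the mean speed in m/s. With contact_N (N) it stops when the force on the tool has changed by that much, and returns True; else False.
- env.move_joints(angles): joint-space move.
- env.open_gripper() and env.grab(strength=None): open the fingers fully, or close them until they stop; strength is the grip in N (None keeps the last).
- env.hold(seconds).
- planner.inverse_kinematics(position, orientation): joint angles nearest the present ones, or None.
- env.get_state(): the state.
- vision.camera(name): name is "side" or "top" or "wrist"; returns a dict with "frame" (400x640x3 uint8, blue, green, red), "fx", "fy", "cx", "cy" (pixels), "R" (3x3) and "t" (3): a world point X has camera coordinates R X + t. Camera axes: x right, y down, z forward; pixel columns grow to the right and rows downward; lengths in m; the calibration is good to about 2 mm. A picture is of the moment at which its call begins. There is no depth.
A pose or a line that the arm cannot do raises env.IKError and nothing moves.
- env.close_job(): hands the job in; it is judged then, once.
Trained networks look in a picture, given as the dict that the camera call returned (one of the last four; its "shot" number tells which), for a name from the list of things; names that differ only in an ending like _2 or _b are one class to them, and where a whole thing is asked for, a point or a joint stands for the part that bears it (a point fixed in the world has none). Each returns a list of dicts, best first, with "score" (0 to 1); they miss things now and then, are a little off and sometimes report something else, mostly with a low value. They report only what shows in the picture. A call takes as long as a camera call. They do not tell look-alikes from the thing itself.
- vision.spot_in(picture, thing): "xyz" ([x, y, z] in m, in the coordinates of the camera as it stood for that picture, good to about 4 mm: the middle of the surface that is visible of it).
The state is a dict: "time_s": time; "joints": joint angles; "joint_vel": joint speeds; "effort": joint torques, N m; "eef_pos": TCP position; "orientation": TCP orientation; "contact_force": force on the tool from outside, world axes, zero at the start; "wrist_torque": the same for the moment, N m; "grip_width": opening from 0.0 (shut) to 1.0 (fully open); "grasp_force": force on a finger pad.
Only numpy, scipy, OpenCV 4.12 (cv2) and the standard library are available. Lean on these libraries where they do the work, as an engineer would, in place of code of your own. Each camera call takes 0.05 s, during which the arm holds its last target. There are 200 camera calls.

## Working session

There is one attempt and no reset: what is moved stays moved. The work goes in short steps, each a Python script; the robot and the scene stay as the last script left them, time stands still between calls to the robot, and variables do not carry over. Pictures are saved under pics/ and viewed, at most 10 in all, crops included, and the job is handed in when it is done.

```bash
mkdir -p pics; ls; cat > h.py <<'E'
import numpy as np, cv2
from station import env, planner, vision
def world(p,xyz): return np.array(p["R"]).T@(np.array(xyz)-np.array(p["t"]))
def px2w(p,u,v,z):
    R=np.array(p["R"]);t=np.array(p["t"]);o=-R.T@t
    d=R.T@np.array([(u-p["cx"])/p["fx"],(v-p["cy"])/p["fy"],1]);return o+d*(z-o[2])/d[2]
def w2px(p,X):
    c=np.array(p["R"])@np.array(X)+np.array(p["t"]);return p["fx"]*c[0]/c[2]+p["cx"],p["fy"]*c[1]/c[2]+p["cy"]
E
python3 - <<'E'
from h import *
for n in ("top","side"):
    p=vision.camera(n);cv2.imwrite(f"pics/{n}0.png",p["frame"])
    for th in ["narrow_sink","wide_sink","mat","pad","green_tray","red_tray","caliper","jaw_face","tab_top","screwdriver","spool","jar"]:
        print(n,th,[(np.round(world(p,d["xyz"]),3).tolist(),round(d["score"],2),np.round(w2px(p,world(p,d["xyz"]))).tolist()) for d in vision.spot_in(p,th)[:4]])
print(env.get_state())
E
```

```text
pics
top narrow_sink [([0.427, 0.245, 0.029], 0.56, [248.0, 256.0])]
top wide_sink [([0.65, 0.138, 0.017], 0.68, [288.0, 174.0]), ([0.588, 0.259, 0.015], 0.66, [244.0, 197.0]), ([0.622, 0.408, 0.027], 0.56, [189.0, 184.0])]
top mat [([0.618, 0.276, -0.001], 0.81, [239.0, 187.0])]
top pad [([0.41, 0.254, 0.002], 0.93, [246.0, 262.0]), ([0.505, 0.057, 0.021], 0.74, [318.0, 227.0]), ([0.517, 0.032, 0.01], 0.53, [327.0, 223.0])]
top green_tray [([0.61, -0.293, -0.0], 0.65, [443.0, 189.0]), ([0.509, 0.062, 0.021], 0.49, [316.0, 225.0])]
top red_tray []
top caliper [([0.512, 0.031, 0.008], 0.78, [327.0, 224.0])]
top jaw_face [([0.509, 0.06, 0.023], 0.71, [317.0, 225.0])]
top tab_top [([0.506, 0.056, 0.021], 0.87, [318.0, 226.0])]
top screwdriver [([0.76, -0.029, 0.024], 0.9, [349.0, 135.0])]
top spool [([0.395, -0.103, 0.043], 0.65, [378.0, 268.0])]
top jar [([0.731, 0.196, 0.064], 0.49, [265.0, 142.0])]
side narrow_sink []
side wide_sink [([0.614, 0.409, 0.029], 0.9, [193.0, 301.0]), ([0.643, 0.138, 0.026], 0.79, [279.0, 205.0]), ([0.588, 0.266, 0.032], 0.69, [256.0, 256.0])]
side mat [([
[... 728 characters left out ...]
29964,  0.31094276,  0.01397171,  1.51149811, -0.00437293,
        1.31919696, -0.02719295]), 'joint_vel': array([-1.65427570e-03, -2.88208633e-04, -1.06292725e-04, -1.08285860e-03,
        1.19554114e-03,  1.03591149e-03,  8.53822605e-05]), 'effort': array([ 3.15229354e-04, -3.79807162e+01,  1.45752272e-01, -2.30856013e+01,
        1.21826894e-02,  2.00905881e-03, -7.94492962e-06]), 'eef_pos': array([ 0.19831296, -0.51302134,  0.25628104]), 'orientation': array([-3.14157933e+00,  3.97536527e-05,  3.68913228e-01]), 'contact_force': array([ 0.47906648, -0.41982705,  0.30465112]), 'wrist_torque': array([0.00781165, 0.03618861, 0.00421562]), 'grasp_force': 0.0, 'grip_width': 0.9985822077265123}
```

```bash
python3 -c "
import cv2
a=cv2.imread('pics/top0.png')[100:320,150:500];cv2.imwrite('pics/top0c.png',cv2.resize(a,(795,500),interpolation=cv2.INTER_CUBIC))"
```

```text
(no output)
```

View pics/top0c.png

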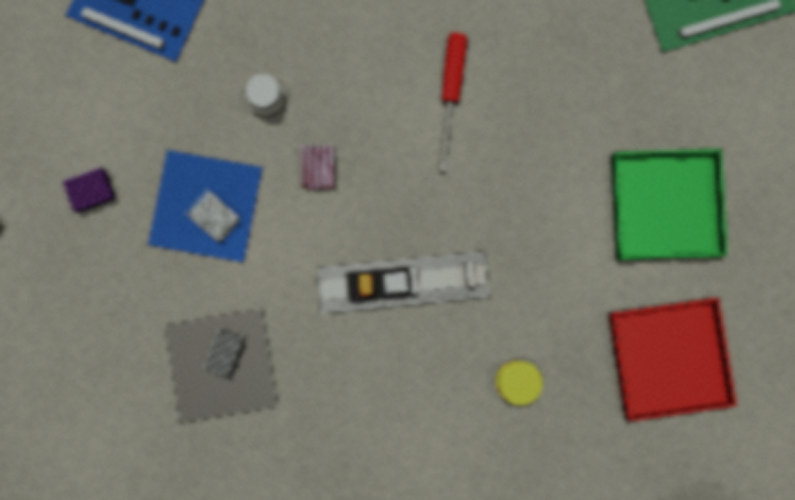

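View pics/side0.png

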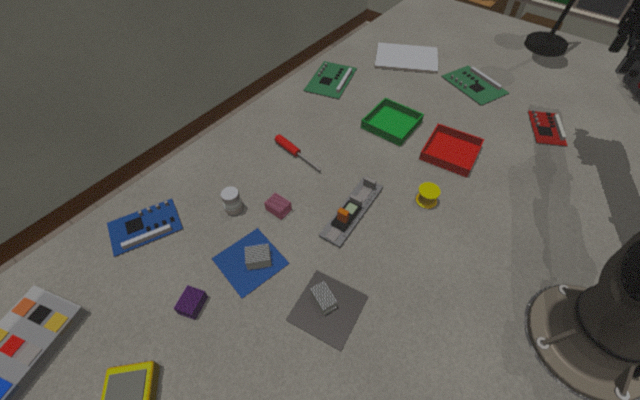

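The wide sink is on the blue mat (crop px ~(213,216)), with the narrow one on the pad. The caliper runs along −y with its fixed jaw at the right end. Next, a closer look with the wrist camera.

```bash
python3 - <<'E'
from h import *
env.move_ptp([0.48,0.05,0.27],[np.pi,0,0])
p=vision.camera("wrist");cv2.imwrite("pics/w1.png",p["frame"]);np.save("w1.npy",p,allow_pickle=True)
for th in ["caliper","jaw_face","tab_top"]:
    print(th,[(np.round(world(p,d["xyz"]),4).tolist(),round(d["score"],2),np.round(w2px(p,world(p,d["xyz"]))).tolist()) for d in vision.spot_in(p,th)[:3]])
env.move_ptp([0.55,0.262,0.25],[np.pi,0,0])
p=vision.camera("wrist");cv2.imwrite("pics/w2.png",p["frame"]);np.save("w2.npy",p,allow_pickle=True)
for th in ["wide_sink","mat"]:
    print(th,[(np.round(world(p,d["xyz"]),4).tolist(),round(d["score"],2),np.round(w2px(p,world(p,d["xyz"]))).tolist()) for d in vision.spot_in(p,th)[:3]])
s=env.get_state();print(s["time_s"],s["joints"],p["R"],p["t"])
E
```

```text
caliper [([0.511, 0.0272, 0.0142], 0.55, [337.0, 145.0])]
jaw_face [([0.5066, 0.0557, 0.0199], 0.93, [314.0, 150.0]), ([0.5967, -0.2768, 0.0016], 0.21, [590.0, 72.0])]
tab_top []
wide_sink [([0.5897, 0.2597, 0.0288], 0.87, [320.0, 141.0]), ([0.624, 0.408, 0.025], 0.64, [185.0, 110.0]), ([0.6538, 0.137, 0.0279], 0.57, [434.0, 80.0])]
mat [([0.6155, 0.2816, 0.0044], 0.66, [301.0, 117.0])]
4.8 [ 0.02364254  0.55068034 -0.79474989  1.32491771  0.38940989  1.42238926
 -2.32686801] [[-0.00254141 -0.99999226  0.00300197]
 [-0.96439282  0.00324482  0.26445409]
 [-0.26446178 -0.00222299 -0.9643936 ]] [0.26080603 0.49721488 0.51829684]
```

View pics/w1.png

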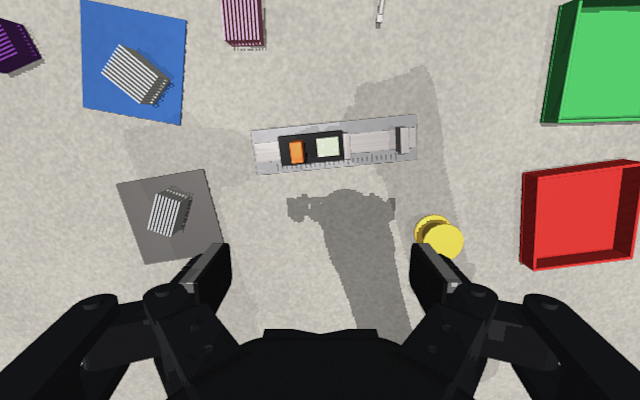

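View pics/w2.png

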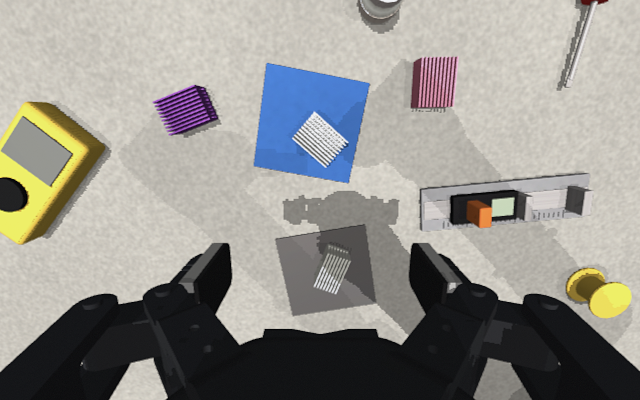

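```bash
python3 - <<'E'
import cv2,numpy as np
a=cv2.imread('pics/w1.png')[105:180,240:430];a=cv2.resize(a,None,fx=4,fy=4,interpolation=cv2.INTER_CUBIC)
b=cv2.imread('pics/w2.png')[100:175,230:420];b=cv2.resize(b,None,fx=4,fy=4,interpolation=cv2.INTER_CUBIC)
cv2.imwrite('pics/c1.png',np.vstack([a,b[:292]]))
E
```

```text
(no output)
```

View pics/c1.png

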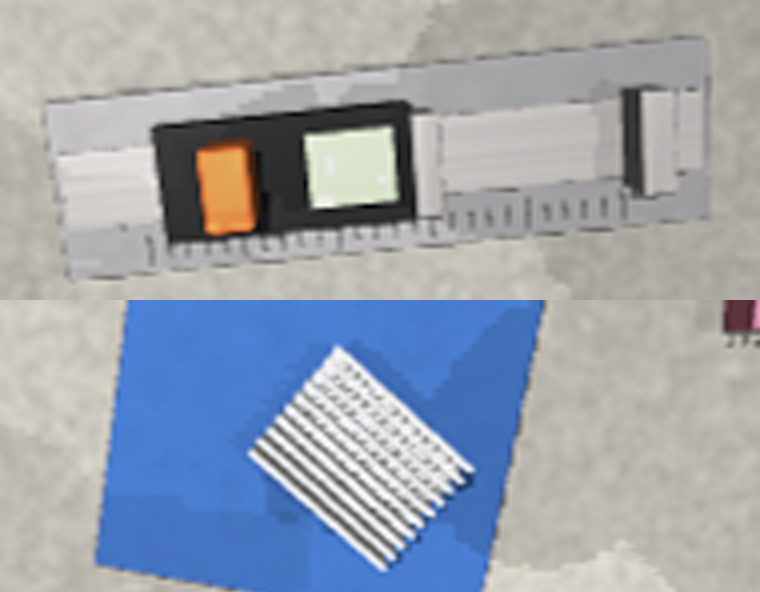

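The crop shows the bed corners at (47,103), (709,37), (709,216), (70,279), and the sink's top corners at (338,346), (473,470), (384,571), (249,453). The fins run along its long side.

```bash
python3 - <<'E'
from h import *
w1=np.load("w1.npy",allow_pickle=True).item();w2=np.load("w2.npy",allow_pickle=True).item()
B=np.array([px2w(w1,240+u/4,105+v/4,.012) for u,v in [(47,103),(709,37),(709,216),(70,279)]])
S=np.array([px2w(w2,230+u/4,100+(v-300)/4,.033) for u,v in [(338,346),(473,470),(384,571),(249,453)]])
print(B.round(4),[np.linalg.norm(B[i]-B[i-1]).round(4) for i in range(4)])
print(S.round(4),[np.linalg.norm(S[i]-S[i-1]).round(4) for i in range(4)])
yd=(B[0]+B[3]-B[1]-B[2])[:2];yd/=np.linalg.norm(yd);yaw=np.arctan2(-yd[0],yd[1]);c=B.mean(0)[:2];o=c-yd*.0755
print("caliper yaw",yaw,"origin",o,"ydir",yd)
xd=(S[1]+S[2]-S[0]-S[3])[:2];print("sink",S.mean(0),"x yaw",np.arctan2(xd[1],xd[0]))
f=lambda q:np.array([-yd@[-(q[:2]-o)[0],-(q[:2]-o)[1]],0])[0]
print("tab y", f(px2w(w1,240+222/4,105+190/4,.054)),px2w(w1,240+222/4,105+190/4,.054),"face top", f(px2w(w1,240+442/4,105+160/4,.038)),"fixed face top",f(px2w(w1,240+641/4,105+140/4,.038)))
for yy in (0,1):pass
a=np.arctan2(xd[1],xd[0])
for g in (a+np.pi/2,a-np.pi/2):  # gripper tool-y along sink x
    print(g,planner.inverse_kinematics([S.mean(0)[0],S.mean(0)[1],.03],[np.pi,0,g]))
for g in (yaw+np.pi/2,yaw-np.pi/2): print(g,planner.inverse_kinematics([*(o+yd*.03),.04],[np.pi,0,g]))
for g in (yaw,yaw+np.pi): print(g,planner.inverse_kinematics([*(o+yd*.125),.05],[np.pi,0,g]))
E
```

```text
[[ 0.5289  0.1322  0.012 ]
 [ 0.5479 -0.0699  0.012 ]
 [ 0.4934 -0.0745  0.012 ]
 [ 0.4739  0.1284  0.012 ]] [np.float64(0.0552), np.float64(0.203), np.float64(0.0546), np.float64(0.2038)]
[[0.6215 0.2653 0.033 ]
 [0.5883 0.2281 0.033 ]
 [0.5601 0.2527 0.033 ]
 [0.5931 0.29   0.033 ]] [np.float64(0.0376), np.float64(0.0498), np.float64(0.0374), np.float64(0.0498)]
caliper yaw 0.09498877574380812 origin [ 0.51817718 -0.04609059] ydir [-0.09484599  0.99549196]
sink [0.59076802 0.25902921 0.033     ] x yaw -2.2964850586583583
tab y 0.12226323047966497 [0.50708244 0.07566925 0.054     ] face top 0.05918897406564914 fixed face top 0.0015615114845494214
-0.7256887318634617 [-0.10419411  0.76775566 -0.53735863  1.47542751  0.43104975  1.0175918
 -3.04276414]
-3.867281385453255 [ 0.18025571  1.01987018 -1.13474855  1.46321706  0.94419879  1.26444604
 -0.21282991]
1.6657851025387047 [ 0.7301014   0.73607679 -1.0417365   1.84213394  0.74918397  1.01796699
 -0.53208245]
-1.4758075510510884 [-0.01247813  0.47229291  0.01403516  1.86953497 -0.00890209  0.79982448
 -3.04037979]
0.09498877574380812 [ 0.37508311  0.57597241 -0.75329675  1.84934829  0.4908302   0.9114796
 -2.08356079]
3.2365814293336013 [ 0.56916342  0.73204256 -1.07883115  1.84318682  0.75073665  1.04235201
  0.84881854]
```

```bash
cat >> h.py <<'E'
yaw=0.095; o=np.array([.5182,-.0461]); yd=np.array([-np.sin(yaw),np.cos(yaw)])
def C(y,z): return [*(o+yd*y),z]
def rep(*m):
    s=env.get_state();print(*m,round(s["time_s"],2),s["eef_pos"].round(4),s["contact_force"].round(1),round(s["grip_width"],3),round(s["grasp_force"],1),s["joints"].round(2))
def shot(n):
    p=vision.camera("wrist");cv2.imwrite(f"pics/{n}.png",p["frame"]);np.save(n+".npy",p,allow_pickle=True);return p
E
python3 - <<'E'
from h import *
g=[np.pi,0,-2.2965+3*np.pi/2]
env.move_ptp([.5908,.259,.12],g);rep("above")
env.line_to([.5908,.259,.036],speed=.1,contact_N=15);rep("down")
env.grab(30);rep("grab")
env.line_to([.5908,.259,.15],speed=.15)
gc=[np.pi,0,yaw+np.pi/2]
env.move_ptp(C(.027,.15),gc)
rep("carry");shot("w3")
E
```

```text
above 6.67 [0.5909 0.2589 0.1203] [-0.3 -0.1  0.5] 1.0 0.0 [ 0.19  0.93 -1.2   1.39  0.86  1.4  -0.16]
down 7.67 [0.5912 0.2595 0.0368] [0.  0.  0.9] 0.994 0.0 [ 0.18  1.01 -1.14  1.46  0.94  1.27 -0.21]
grab 8.09 [0.5912 0.2593 0.0368] [-0.7 -0.3  2.9] 0.573 33.3 [ 0.18  1.01 -1.14  1.46  0.94  1.27 -0.21]
carry 10.11 [ 0.516  -0.0176  0.1502] [0.3 0.3 0.5] 0.579 32.9 [ 0.84  0.64 -1.22  1.73  0.63  1.23 -0.44]
```

View pics/w3.png

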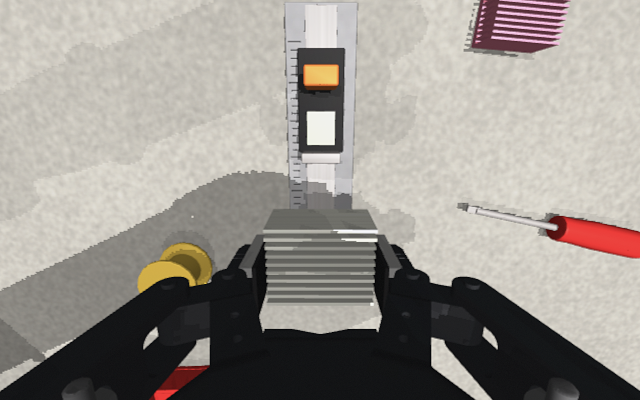

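The sink is held straight, and the caliper axis is centred in the image (columns 287–355). The moving jaw plate's front edge is at about (321,163). Now I'll lower and release.

```bash
python3 - <<'E'
from h import *
w=np.load("w3.npy",allow_pickle=True).item()
f=lambda q:(float(yd@(q[:2]-o)),float((q[:2]-o)@[np.cos(yaw),np.sin(yaw)]))
print("face",f(px2w(w,321,163,.038)),"tab",f(px2w(w,321,75,.054)))
env.line_to(C(.027,.06),speed=.1,contact_N=12);rep("near")
print(env.line_to(C(.027,.0435),speed=.03,contact_N=4));rep("down")
env.open_gripper();rep("open")
env.line_to(C(.027,.15),speed=.15)
shot("w4");rep("up")
E
```

```text
face (0.06000679139597871, 0.0010338011241247023) tab (0.12163915919929998, 0.0008196694329032772)
near 11.21 [ 0.5163 -0.019   0.0607] [ 1.   0.2 -0. ] 0.581 32.9 [ 0.77  0.73 -1.11  1.82  0.75  1.07 -0.53]
True
down 11.7 [ 0.5155 -0.0194  0.0457] [-0.4 -0.4  4.3] 0.578 33.7 [ 0.76  0.75 -1.09  1.84  0.77  1.05 -0.54]
open 12.15 [ 0.5147 -0.0197  0.0449] [-0.4 -0.1 -0.1] 1.003 0.0 [ 0.76  0.75 -1.09  1.84  0.77  1.05 -0.54]
up 13.05 [ 0.5147 -0.0196  0.1488] [ 0.3 -0.9  0.1] 1.0 0.0 [ 0.83  0.63 -1.19  1.73  0.62  1.22 -0.43]
```

View pics/w4.png

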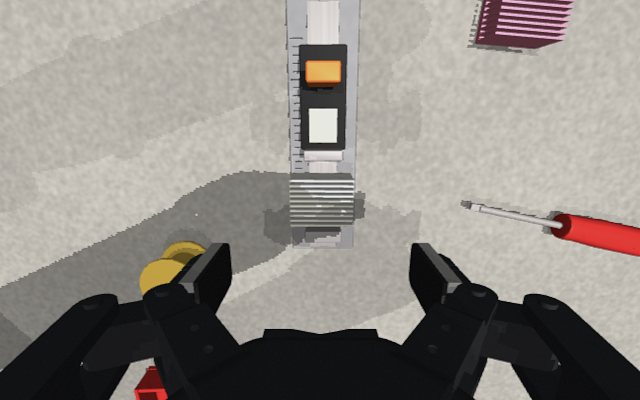

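The sink stands squarely between the jaws (px 290–355, 173–228). The tab is at caliper y ≈ 0.122 and the opening is about 60 mm. Next I'll pinch the tab and close the jaw.

```bash
python3 - <<'E'
from h import *
env.move_ptp(C(.122,.13),[np.pi,0,yaw+np.pi]);rep("above")
hit=env.line_to(C(.122,.060),speed=.08,contact_N=12);rep("down",hit)
if not hit:
    env.grab(30);rep("grab")
    z=env.get_state()["eef_pos"][2]
    hit=env.line_to(C(.094,z),speed=.025,contact_N=7);rep("shut",hit)
E
```

```text
above 14.34 [0.5065 0.075  0.1296] [ 0.8 -0.6  0.3] 0.998 0.0 [ 0.59  0.58 -1.07  1.77  0.56  1.14  1.  ]
down False 15.37 [0.5071 0.0757 0.0605] [-0.2  0.5 -0.4] 1.001 0.0 [ 0.53  0.66 -0.99  1.84  0.65  1.01  0.93]
grab 16.02 [0.5067 0.0753 0.0602] [-1.2  0.   2.8] 0.157 35.0 [ 0.53  0.66 -0.99  1.84  0.65  1.01  0.93]
shut True 16.83 [0.5086 0.0552 0.0602] [-0.2  0.3  2.6] 0.156 35.2 [ 0.58  0.66 -1.    1.84  0.65  1.01  0.97]
```

```bash
python3 - <<'E'
from h import *
p=env.get_state()["eef_pos"]
for i in range(6):
    p=p-np.array([*yd,0])*.001
    env.line_to(p.tolist(),speed=.02); env.hold(.2); rep(i)
    if env.get_state()["contact_force"]@np.array([*yd,0])>6: break
env.hold(1.2);rep("held");shot("w5")
E
```

```text
0 17.32 [0.5086 0.0551 0.0602] [0.  5.9 1.6] 0.156 35.0 [ 0.58  0.66 -1.    1.84  0.65  1.01  0.98]
1 17.77 [0.5086 0.055  0.0603] [-1.2  6.9 -0.4] 0.154 34.9 [ 0.58  0.66 -1.    1.84  0.65  1.01  0.98]
held 18.98 [0.5086 0.055  0.0602] [-0.6  5.7  0.2] 0.152 34.9 [ 0.58  0.66 -1.    1.84  0.65  1.01  0.98]
```

View pics/w5.png

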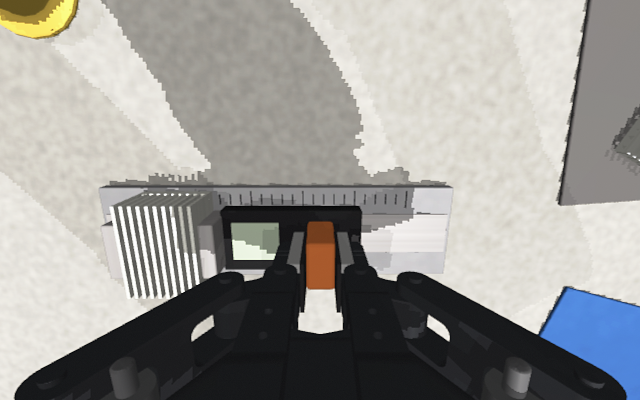

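Both jaws bear on the sink (px 112–210), and the arm has stalled at about 6 N. I'll press slightly more, back off, release, then pick up the sink again.

```bash
python3 - <<'E'
from h import *
Y=np.array([*yd,0])
p=env.get_state()["eef_pos"]
env.line_to((p-Y*.002).tolist(),speed=.02); env.hold(1.0); rep("pressed")
env.line_to((p+Y*.022).tolist(),speed=.06); env.hold(.2); rep("back")
env.open_gripper(); q=env.get_state()["eef_pos"]
env.line_to([q[0],q[1],.15],speed=.15);rep("up")
env.move_ptp(C(.0195,.15),[np.pi,0,yaw+np.pi/2]);shot("w6");rep("above")
E
```

```text
pressed 20.27 [0.5086 0.055  0.0602] [ 0.3  6.5 -0.6] 0.157 34.8 [ 0.58  0.66 -1.    1.84  0.65  1.01  0.98]
back 21.02 [0.5066 0.0763 0.0602] [-0.5 -1.   2.9] 0.155 35.2 [ 0.53  0.66 -1.    1.84  0.65  1.01  0.93]
up 22.47 [0.506  0.0765 0.1493] [-0.  -0.2 -0.6] 0.999 0.0 [ 0.61  0.56 -1.1   1.74  0.53  1.17  1.02]
above 23.61 [ 0.5159 -0.0258  0.1495] [-0.1  0.8  0. ] 0.997 0.0 [ 0.56  0.42 -0.72  1.74  0.31  1.1  -0.15]
```

View pics/w6.png

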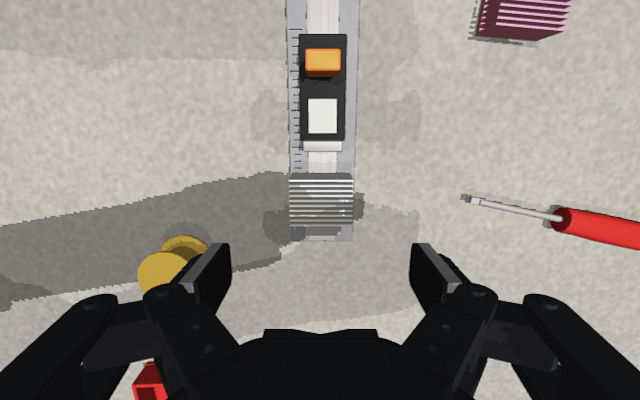

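The jaw is backed off to about 60 mm, and the sink stands against the fixed jaw (px 290–355, 173–228). Now I'll pick it up and move it to the red tray.

```bash
python3 - <<'E'
from h import *
p=vision.camera("top")
k=350/795
T=np.array([px2w(p,150+u*k,100+v*.44,.03) for u,v in [(610,313),(718,300),(735,405),(628,420)]])
c=T.mean(0);e=T[0]-T[1];ty=np.arctan2(-e[0],e[1]);print(T.round(3),c,ty)
env.line_to(C(.0195,.0455),speed=.1,contact_N=12);env.grab(30);rep("grab")
env.line_to(C(.0195,.15),speed=.12)
best=None
for k in (1,3,5,7):
    for w in (0,-2*np.pi):
        q=planner.inverse_kinematics([c[0],c[1],.04],[np.pi,0,ty+k*np.pi/4+w])
        if q is not None: print(k,w,np.round(q,2))
rep("up")
E
```

```text
[[ 0.474 -0.215  0.03 ]
 [ 0.49  -0.344  0.03 ]
 [ 0.366 -0.361  0.03 ]
 [ 0.349 -0.234  0.03 ]] [ 0.41953932 -0.28857466  0.03      ] 0.11647748499448446
grab 25.27 [ 0.5168 -0.0267  0.0461] [-0.5 -0.6  2.3] 0.578 33.1 [ 0.5   0.56 -0.64  1.84  0.42  0.88 -0.25]
1 0 [ 0.92  0.51 -0.45  1.87  0.29  0.83 -0.35]
1 -6.283185307179586 [ 0.92  0.51 -0.45  1.87  0.29  0.83 -0.35]
3 0 [ 1.13  0.59 -0.75  1.87  0.51  0.89  1.03]
3 -6.283185307179586 [ 1.13  0.59 -0.75  1.87  0.51  0.89  1.03]
5 0 [ 1.34  0.77 -1.11  1.86  0.8   1.04  2.37]
5 -6.283185307179586 [ 1.34  0.77 -1.11  1.86  0.8   1.04  2.37]
7 0 [ 0.67  0.47 -0.13  1.88  0.08  0.8  -1.74]
7 -6.283185307179586 [ 0.67  0.47 -0.13  1.88  0.08  0.8  -1.74]
up 26.29 [ 0.5156 -0.0268  0.1491] [-0.3 -0.9 -1. ] 0.577 32.7 [ 0.57  0.42 -0.72  1.74  0.31  1.1  -0.16]
```

```bash
python3 - <<'E'
from h import *
x,y=.419,-.290
env.move_ptp([x,y,.15],[np.pi,0,.1165+np.pi/4]);rep("over")
env.line_to([x,y,.05],speed=.1,contact_N=12)
print(env.line_to([x,y,.035],speed=.03,contact_N=4));rep("down")
env.open_gripper();env.hold(.2)
env.line_to([x,y,.2],speed=.12);rep("up")
env.move_ptp([.36,-.24,.28],[np.pi,0,.1165+np.pi/4])
shot("w7");rep()
p=vision.camera("top");cv2.imwrite("pics/top1.png",p["frame"])
a=cv2.imread("pics/w7.png");b=p["frame"][100:320,150:500]
cv2.imwrite("pics/end.png",np.vstack([cv2.resize(a,(480,300)),cv2.resize(b,(480,300))]))
E
```

```text
over 27.38 [ 0.4204 -0.2876  0.15  ] [ 0.8  0.3 -1.2] 0.579 32.6 [ 0.98  0.36 -0.52  1.76  0.2   1.07 -0.28]
True
down 28.96 [ 0.4191 -0.2902  0.0379] [-0.3 -0.6  3.1] 0.574 33.3 [ 0.93  0.51 -0.46  1.87  0.31  0.82 -0.36]
up 31.11 [ 0.4185 -0.2897  0.1992] [ 0.8 -0.3  0.3] 0.997 0.0 [ 1.    0.32 -0.53  1.69  0.17  1.18 -0.25]
31.68 [ 0.3597 -0.2405  0.279 ] [ 0.5 -0.5 -0.6] 1.004 0.0 [ 1.08  0.09 -0.57  1.74  0.05  1.32 -0.17]
```

View pics/end.png

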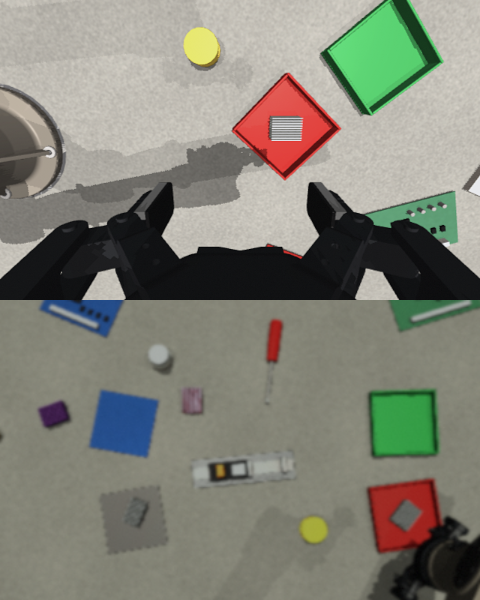

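The sink lies flat, fins up, in the red tray (px ~(286,128) and (406,515)). The jaw is open and nothing else has moved.

```bash
python3 -c "
from h import *
print(env.close_job())"
```

```text
the job is handed in; nothing more can be done
None
```

The heat sink on the mat was the 38 mm wide one: I gauged it in the caliper, backed the jaw off to about 60 mm, set it flat, fins up, in the red tray, and handed the job in at about 32 s.

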